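Hold a spread snap ring at the groove of a zeroed axle stub

TASK

Turn the black knob on the indexing head until its pointer reads zero, so that the brass key on the axle stub comes round to the front. Then take the snap ring pliers out of their wooden rest, squeeze the handles right together so that the ring on their tips spreads fully, and slide the spread ring down over the axle stub, its gap around the brass key, until it is level with the groove. Do not force the ring or tip over the bottles; finish while holding the pliers there, upright and squeezed, with the ring all round the groove and not leaning on the axle.

Things in the scene. Friction and masses are not known exactly. Their poses are not given: they have to be found in the camera images.
- head: Indexing head, fixed: a blue housing with aluminium top plate, 100 (x) x 205 (y) x 50 mm high. Origin: centre of its underside; +z up; its front (-x side) faces roughly the robot. The knob's axis is at (0, +56) mm and the axle's at (0, -56) mm in its frame.
- knob (a joint): Knob angle in rad about its upward axis, counterclockwise from above positive. 0: its white pointer line stands on the long red zero mark, at the head's front (-x). Marks every 15 degrees; range +-1.6; starts at +0.6 to +1.3, so turn it clockwise. Stays where left (friction 0.06 N m). The axle is geared to it and turns by the same angle the same way.
- knob_grip (a point): Middle of the knob's black grip bar, on its axis, 24 mm above the housing top (74 mm above the table); turns with the knob. The bar is 44 mm long along x (pointer at the -x end), 14 mm wide along y, from 5.5 to 35.5 mm above the housing top, over a skirt of 47 mm diameter. Grip across the 14 mm.
- groove (a point): On the axis of the upright steel axle stub, at mid-height of its groove, 90 mm above the table, 40 mm above the housing. Stub diameter 20 mm; dark groove 5 mm high, 16.6 mm diameter; the stub ends 10 mm above this point with a 2.5 mm chamfer. z up; x, y turn with the axle and equal the head's at knob zero.
- key (a point): Outer face of the brass key at groove height, 15.5 mm from the axle's axis toward its -x side. The key is 5 mm wide and stands 5.5 mm out of the axle, from 25 mm below to 5 mm above the middle of the groove. At knob zero it points to the head's front.
- pliers: Snap ring pliers, loose, 0.17 kg, upright, tips down, hung in the rest by a crossbar at the pivot, 62 (y) x 18 (x) x 6 mm. Origin: the pivot, 105 mm above the table at the start. z up, y across the two green handles, +x toward the ring. The ring is fixed to the tips, its plane 60 mm below the pivot; pins reach 5 mm lower.
- pliers_grip (a point): Where to squeeze the handles along y: midway between them, 55 mm above the pivot; axes as the pliers. Handles 11 mm wide along x, from 16 to 86 mm above the pivot. Outer faces relaxed: 48 mm apart here, 60 mm at the top; fully squeezed: 28 mm, parallel. About 6 N a side opens the tips fully.
- pliers_left (a joint): Squeeze of the pliers in rad: 0 relaxed (ring shut), 0.19 handles fully together against their stop (ring fully spread). A spring opens the handles again when they are let go.
- ring_mid (a point): Centre of the spread ring's opening, 60 mm below the pivot and 21 mm from it toward the pliers' +x; axes as the pliers. Fully spread, the dark 3.2 mm wire clears a circle of 29 mm diameter round this point and is open toward -x (the jaws); outside width 38 mm. Relaxed it clears only 19 mm and cannot pass the axle.
- ring_gap (a point): Middle of the ring's gap, between the two lugs on the jaw tips, 15.5 mm from ring_mid toward the pliers' -x. The brass key belongs here.
- rest: Wooden rest of the pliers, fixed: base 105 x 90 x 14 mm, two posts, inner faces 46 mm apart, carrying the crossbar's ends at 102 mm height between 8 mm lips. Lift the pliers straight up 20 mm or more to clear it. Origin: below the pliers' pivot, on the table; axes as the pliers at the start.
- alcohol_bottle: Small clear bottle, 66 mm diameter, 108 mm high, standing at the back; origin centre of its underside. Leave it standing.
- flux_bottle: Small white bottle with ribbed cap, 46 x 46 x 71 mm, standing at the left; origin centre of its underside. Leave it standing.
Things that resemble listed ones, but are neither listed nor needed, are in the scene too. There is more than one size of the rest; the one meant has the size given above.

How it is judged:
By the outcome, as a careful person would: the job done as asked, in the order asked, and still so for the second after the job is handed in, while the arm keeps its last pose, push and grip.
It also fails if it takes over 54 s, if anything falls off the work surface, if the arm or the gripper's body presses on something with over 40 N, if the wrist force passes 120 N, or if a joint passes its speed limit or range.

ROBOT

A 6-joint arm with a two-finger parallel gripper is mounted at the origin on the work surface; the furniture and walls round the work are solid. World frame = base frame: x ahead of the robot, y to its left, z up, the work surface at z = 0. Lengths are in m, angles in rad, forces in N, time in s.
With the tool pointing down it reaches from about 0.35 to 0.875 m from the base axis. Payload 4.2 kg.
Tool frame: the origin (TCP) lies at the very end of the fingers, on their centre line; the grasp point (between the pads) lies arm.hold_point_z behind it (arm.hold_point_z is the distance from the TCP to the grasp point, in m); y points along the fingers, x is the direction in which the jaws open and shut, and the axes are right-handed (so a half turn about y gives the same grasp; the last joint's range is limited). The gripper opens to 85 mm and grips with 20 to 120 N. Pads are 22 mm wide; open, the fingers measure 114 mm over their backs; the gripper's body (76 mm by 85 mm) begins 54 mm behind the grasp point. The pads swing forward as they close: fully open they stand 13 mm farther back than shut.
Start: joints at [1.375, 0.385, 0.008, 0, -1.194, -0.259], TCP at [0.275, 0.561, 0.231] pointing down, gripper open.
Joint ranges: [-3.14, 3.14], [-1.21, 2.06], [-1.07, 1.41], [-3.16, 2.05], [-2.99, -0.16], [-3.1, 3.1]. Speed limits (rad/s): [2.79, 2.79, 3.14, 3.14, 3.14, 3.14].

INTERFACE

Orientations are given as a unit quaternion [x, y, z, w].
In Python, from bench import arm gives the robot as it stands.
- The arm moves only by the tool servo_tool, never from a script. Its argument "increments" is a list that holds one entry, the list of rows, each a list of 5 numbers: the shift along the tool's x, y, z in mm, then the turn about the tool's y in degrees, then the gripper's target within -1 to 1 (fully open at 1, half-way at 0, shut at -1). In form: [[[dx, dy, dz, twist, gripper], ...]]. A call has 1 to 8 rows; each row is the pose to reach, as a shift and turn from the pose commanded when the call began, along the tool's axes at that moment; what a row does not reach only later rows make up. A row lasts 1/10 s, in which the tool goes at most 50 mm and 8.59 degrees, less where a joint would pass 70% of its speed; a pose out of reach is approached as far as the arm can. A call with a gripper value outside its range is refused whole. The fingers move at their own pace and stop on an object; "grip_force" is the grip in N (left out, the last holds). Time passes only in rows, so rows that repeat a pose let the fingers close. It gives the time, the measured TCP pose, the force and the opening at its end, in the units of the state.
- arm.read_state(): the state, without advancing time (a new reading comes with each control period).
- arm.get_image(name): name is "scene" or "top" or "wrist"; returns a dict with "image" (420x560x3 uint8, red, green, blue), "vertical_fov" (degrees; the focal length in pixels is half the picture's height over the tangent of half this angle, whatever the lens; pixels are square), "cx", "cy" (the principal point, pixels), "cam_to_world" (4x4, takes a point from camera to world coordinates). Camera axes: x right, y down, z forward; pixel columns grow to the right and rows downward; lengths in m; the calibration is good to about 2 mm. A picture is of the moment at which its call begins. There is no depth.
- arm.job_done(): hands the job in, once; it reports no verdict.
The state is a dict: "t": time; "joints": joint angles; "joint_vel": joint speeds; "joint_efforts": joint torques, N m; "ee_pos": TCP position; "tool_rot": TCP orientation; "ft_force": force on the tool from outside, world axes, zero at the start; "torque": the same for the moment, N m; "width": opening from 0.0 (shut) to 1.0 (fully open).
Only numpy, scipy, OpenCV 4.12 (cv2) and the standard library are available. Lean on these libraries where they do the work, as an engineer would, in place of code of your own. Each camera call takes 0.05 s, during which the arm holds its last target.

## Working session

There is one attempt and no reset: what is moved stays moved. The work goes in short steps, Python scripts to look and compute and a tool call to move; the robot and the scene stay as the last step left them, time stands still between calls to the robot, and variables do not carry over. Pictures are saved under pics/ and viewed, and the job is handed in when it is done.

Besides the shell and the picture viewer there is one more tool, called after "Call:" by a JSON object that holds its "fn" and its "kwargs". servo_tool: Moves the arm, as the interface text tells. Its arguments: {"type":"object","properties":{"increments":{"type":"array"},"grip_force":{"type":"number"}},"required":["increments"]}

```bash
mkdir -p pics; ls
python3 - <<'E'
from bench import arm
import cv2,json
print(arm.read_state(), arm.hold_point_z)
for n in ["scene","top","wrist"]:
    d=arm.get_image(n); cv2.imwrite(f"pics/{n}0.png",d["image"][:,:,::-1]); print(n,d["vertical_fov"],d["cx"],d["cy"],d["cam_to_world"])
E
```

```text
pics
{'t': 0.0, 'joints': array([ 1.37458614e+00,  3.85578639e-01,  6.61135921e-03, -5.19588495e-04,
       -1.19400058e+00, -2.58609031e-01]), 'joint_vel': array([-5.61430513e-04, -1.29822251e-03, -1.81167297e-04, -1.12584028e-03,
       -2.64742301e-04,  7.88549941e-05]), 'joint_efforts': array([ 4.04189668e-04, -3.92286623e+01,  1.88400650e+01,  4.18624967e+00,
       -4.70802115e-03,  6.31893471e-06]), 'ee_pos': array([0.27427674, 0.56094307, 0.23019954]), 'tool_rot': array([ 0.37499194, -0.599447  ,  0.60033229, -0.37369169]), 'ft_force': array([ 0.78372507, -0.12338925, -0.57642626]), 'torque': array([-0.00429678, -0.01228876,  0.03779383]), 'width': 0.9978980389288796} 0.0187
scene 54.38836943785027 279.7568451317051 211.5529812570344 [[ 0.82102182 -0.27826539  0.49848926 -0.07595028]
 [-0.57032797 -0.360813    0.73792952 -0.80581501]
 [-0.02547884 -0.89015861 -0.45493789  0.67705324]
 [ 0.          0.          0.          1.        ]]
top 49.09416351575393 286.6676882041912 211.4594316793006 [[-2.54687885e-02 -9.96321832e-01  8.18177774e-02  3.97159736e-01]
 [-9.99675569e-01  2.53578014e-02 -2.39550015e-03  6.41773047e-02]
 [ 3.11970145e-04 -8.18522437e-02 -9.96644427e-01  1.24936689e+00]
 [ 0.00000000e+00  0.00000000e+00  0.00000000e+00  1.00000000e+00]]
wrist 62.70780887450295 281.13554367075545 207.22313079611723 [[-0.44039326 -0.86274571 -0.24844237  0.3372617 ]
 [-0.89780379  0.42364561  0.12030278  0.53093903]
 [ 0.00146081  0.27603304 -0.96114704  0.3729064 ]
 [ 0.          0.          0.          1.        ]]
```

View pics/scene0.png

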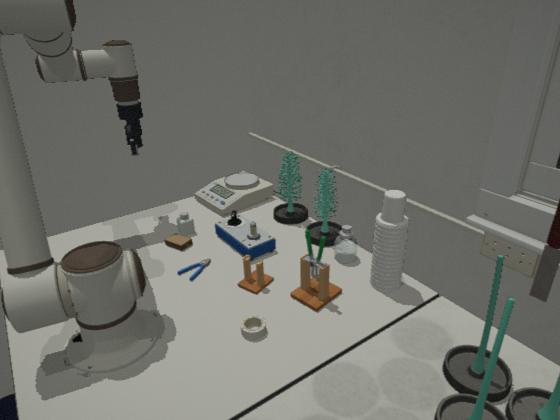

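View pics/top0.png

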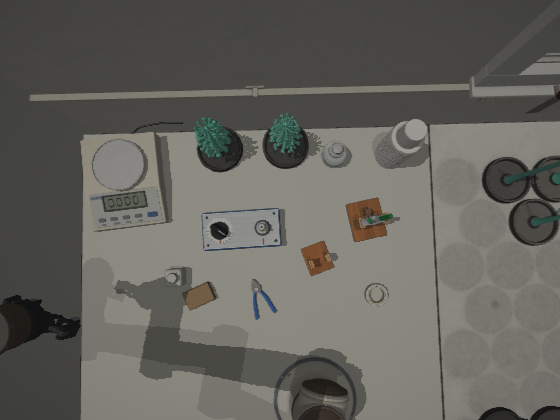

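View pics/wrist0.png

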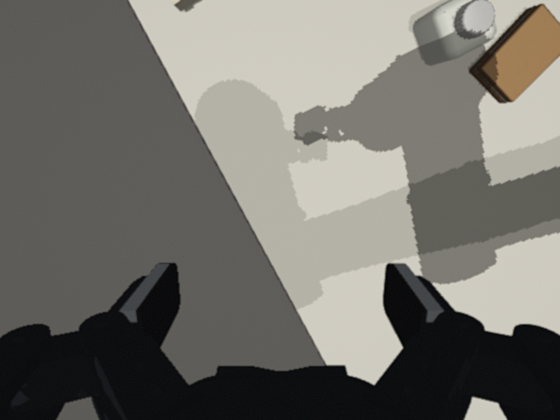

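```bash
cat > h.py <<'E'
import numpy as np, cv2
from bench import arm
from scipy.spatial.transform import Rotation as R
def K(d):
    f=d["image"].shape[0]/2/np.tan(np.radians(d["vertical_fov"])/2); return f,d["cx"],d["cy"]
def ray(d,u,v):
    f,cx,cy=K(d); M=np.array(d["cam_to_world"]); r=M[:3,:3]@np.array([(u-cx)/f,(v-cy)/f,1]); return M[:3,3],r
def onz(d,u,v,z):
    o,r=ray(d,u,v); return o+r*(z-o[2])/r[2]
def proj(d,p):
    f,cx,cy=K(d); M=np.array(d["cam_to_world"]); q=M[:3,:3].T@(np.array(p)-M[:3,3]); return np.array([f*q[0]/q[2]+cx,f*q[1]/q[2]+cy])
def crop(d,name,x0,y0,x1,y1,s):
    im=d["image"][y0:y1,x0:x1,::-1]; cv2.imwrite(name,cv2.resize(im,None,fx=s,fy=s,interpolation=cv2.INTER_CUBIC))
def rays2(d1,p1,d2,p2):
    o1,r1=ray(d1,*p1);o2,r2=ray(d2,*p2); A=np.array([r1,-r2]).T; t=np.linalg.lstsq(A,o2-o1,rcond=None)[0]
    a=o1+t[0]*r1;b=o2+t[1]*r2; return (a+b)/2,np.linalg.norm(a-b)
E
python3 - <<'E'
from h import *
s=arm.read_state(); print(R.from_quat(s["tool_rot"]).as_matrix().round(3))
d=arm.get_image("top"); crop(d,"pics/t1.png",190,190,410,290,3.6)
d=arm.get_image("scene"); crop(d,"pics/s1.png",170,200,370,320,4)
E
```

```text
[[-0.439 -0.001  0.898]
 [-0.898 -0.002 -0.439]
 [ 0.002 -1.     0.   ]]
```

View pics/t1.png

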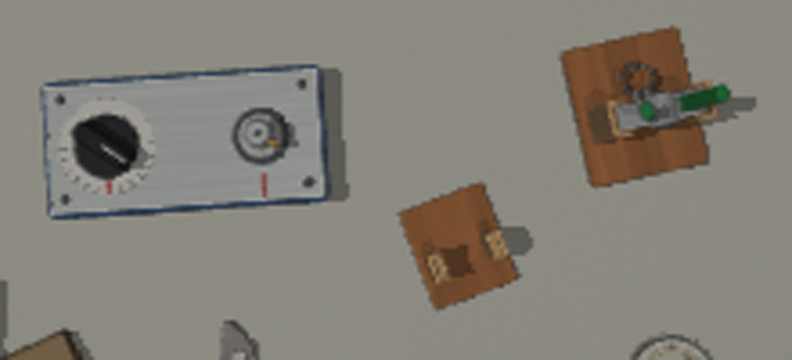

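View pics/s1.png

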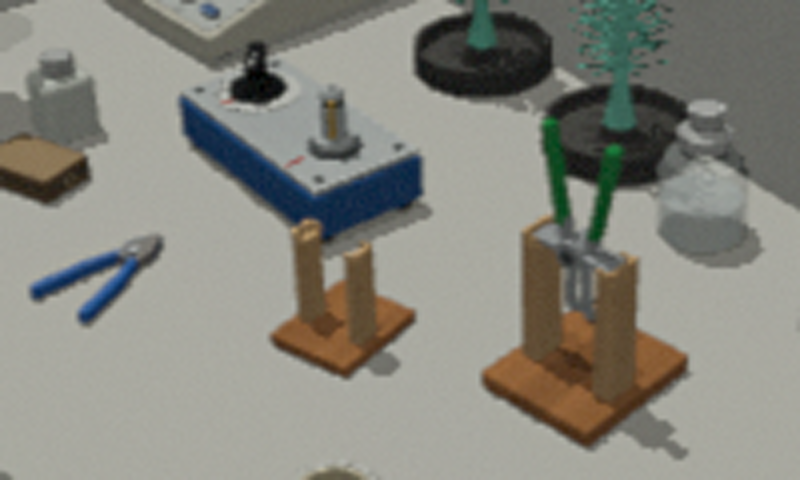

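Run:
```python
from h import *
d=arm.get_image("top"); im=d["image"]; hsv=cv2.cvtColor(im,cv2.COLOR_RGB2HSV)
def big(mask,roi,name):
    m=np.zeros_like(mask); x0,y0,x1,y1=roi; m[y0:y1,x0:x1]=mask[y0:y1,x0:x1]
    c,_=cv2.findContours(m,cv2.RETR_EXTERNAL,cv2.CHAIN_APPROX_NONE); c=max(c,key=cv2.contourArea)
    r=cv2.minAreaRect(cv2.convexHull(c)); print(name,r); return r
blue=cv2.inRange(hsv,(100,100,30),(125,255,255))
r=big(blue,(190,200,290,260),"blue")
for z in (.05,.045):
  b=cv2.boxPoints(r); P=np.array([onz(d,*q,z) for q in b]); print(z,P.round(4).tolist(),[np.linalg.norm(P[i]-P[i-1]).round(4) for i in range(4)],P.mean(0))
wood=cv2.inRange(hsv,(5,110,60),(14,255,255))
r=big(wood,(340,190,400,250),"wood")
b=cv2.boxPoints(r); P=np.array([onz(d,*q,.014) for q in b]); print(P.round(4).tolist(),[np.linalg.norm(P[i]-P[i-1]).round(4) for i in range(4)],P.mean(0))
for n,u,v in [("red zero knob",109,187),("red axle",264,186),("axle top",258,133),("knob ctr skirt",108,147)]:
  print(n,onz(d,190+u/3.6-.36,190+v/3.6-.36,{"axle top":.1,"knob ctr skirt":.053}.get(n,.05)))
```

```text
blue ((206.5, 250.0), (3.0, 0.0), 180.0)
0.05 [[0.4003, 0.2683, 0.05], [0.4003, 0.2683, 0.05], [0.4005, 0.2761, 0.05], [0.4005, 0.2761, 0.05]] [np.float64(0.0078), np.float64(0.0), np.float64(0.0078), np.float64(0.0)] [0.40044221 0.27215838 0.05      ]
0.045 [[0.4004, 0.2691, 0.045], [0.4004, 0.2691, 0.045], [0.4006, 0.2769, 0.045], [0.4006, 0.2769, 0.045]] [np.float64(0.0078), np.float64(0.0), np.float64(0.0078), np.float64(0.0)] [0.40045589 0.27302543 0.045     ]
wood ((365.9241638183594, 219.3177032470703), (38.434268951416016, 32.75353240966797), 76.86598205566406)
[[0.5138, -0.0983, 0.014], [0.5319, -0.1853, 0.014], [0.4302, -0.2045, 0.014], [0.4125, -0.1181, 0.014]] [np.float64(0.1033), np.float64(0.0888), np.float64(0.1034), np.float64(0.0882)] [ 0.47210145 -0.15154954  0.014     ]
red zero knob [0.42138357 0.23699917 0.05      ]
red axle [0.41925124 0.1249439  0.05      ]
axle top [0.45518147 0.12579699 0.1       ]
knob ctr skirt [0.45019092 0.23689723 0.053     ]
```

Run:
```python
from h import *
d=arm.get_image("top"); im=d["image"].astype(int)
m=((im[:,:,2]-im[:,:,0]>12)).astype(np.uint8)*255
roi=np.zeros_like(m); roi[198:262,190:295]=m[198:262,190:295]
roi=cv2.morphologyEx(roi,cv2.MORPH_CLOSE,np.ones((3,3)))
c,_=cv2.findContours(roi,cv2.RETR_EXTERNAL,cv2.CHAIN_APPROX_NONE); c=max(c,key=cv2.contourArea)
r=cv2.minAreaRect(cv2.convexHull(c)); print(r)
b=cv2.boxPoints(r); P=np.array([onz(d,*q,.048) for q in b]); print(P.round(4).tolist(),[np.linalg.norm(P[i]-P[i-1]).round(4) for i in range(4)],P.mean(0))
vis=cv2.polylines(d["image"][:,:,::-1].copy(),[np.int32(b)],True,(0,0,255),1)
cv2.imwrite("pics/t2.png",cv2.resize(vis[190:280,180:310],None,fx=5,fy=5))
```

```text
((240.93600463867188, 229.06118774414062), (37.84395980834961, 78.40886688232422), 86.09950256347656)
[[0.4979, 0.287, 0.048], [0.5067, 0.0818, 0.048], [0.4078, 0.0774, 0.048], [0.3991, 0.2813, 0.048]] [np.float64(0.0989), np.float64(0.2055), np.float64(0.099), np.float64(0.2041)] [0.45285435 0.18189406 0.048     ]
```

View pics/t2.png

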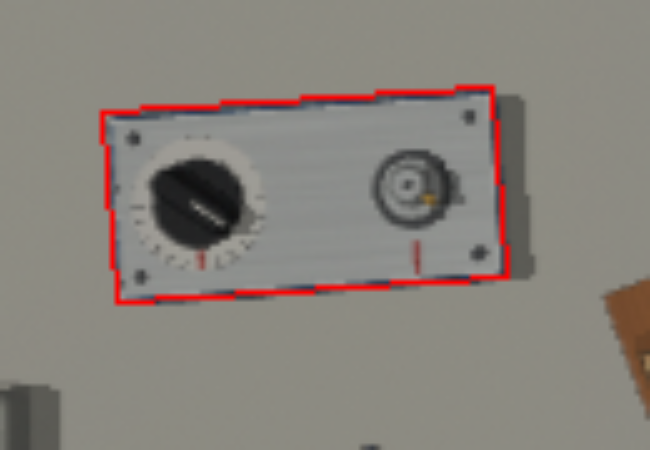

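Call:
{"fn": "servo_tool", "kwargs": {"increments": [[[40, 5, 60, -10, 1], [80, 10, 110, -20, 1], [120, 15, 160, -30, 1], [160, 20, 220, -40, 1], [190, 25, 270, -50, 1], [213, 30, 300, -60, 1], [213, 30, 300, -68, 1], [213, 30, 300, -76, 1]]]}}

```text
t: 1.15
ee_pos: [0.4511, 0.236, 0.2013]
tool_rot: [-0.642, 0.295, -0.295, 0.642]
ft_force: [0.9, 0.5, -0.5]
width: 0.999
```

Call:
{"fn": "servo_tool", "kwargs": {"increments": [[[0, 0, 0, -7, 1], [0, 0, 0, -7, 1]]]}}

```text
t: 1.35
ee_pos: [0.4509, 0.2373, 0.2014]
tool_rot: [-0.658, 0.258, -0.258, 0.658]
ft_force: [0.6, -0.3, -0.0]
width: 1.001
```

```bash
cat > st.py <<'E'
from h import *
s=arm.read_state(); M=R.from_quat(s["tool_rot"]).as_matrix()
print("t",s["t"],"ee",s["ee_pos"].round(4),"yaw",np.degrees(np.arctan2(M[1,0],M[0,0])).round(2),"x",M[:,0].round(4),"z",M[:,2].round(4),"ydir",M[:,1].round(4),"F",s["ft_force"].round(2),"T",s["torque"].round(3),"w",round(s["width"],3),"j",s["joints"].round(2))
E
python3 st.py
python3 - <<'E'
from h import *
d=arm.get_image("wrist"); cv2.imwrite("pics/w1.png",d["image"][:,:,::-1]); 
np.save("w1.npy",d,allow_pickle=True)
E
```

```text
t 1.35 ee [0.4509 0.2373 0.2014] yaw -42.8 x [ 0.7337 -0.6794  0.    ] z [6.794e-01 7.337e-01 1.000e-04] ydir [ 0.  0. -1.] F [ 0.57 -0.27 -0.01] T [ 0.02  -0.051 -0.023] w 1.001 j [ 0.8   0.21 -0.32  0.   -1.04  1.59]
```

View pics/w1.png

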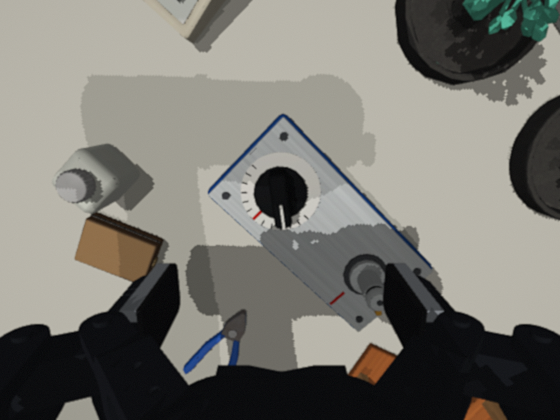

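Run:
```python
from h import *
d=np.load("w1.npy",allow_pickle=True).item(); crop(d,"pics/w1c.png",230,140,340,240,7)
```

```text
(no output)
```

View pics/w1c.png

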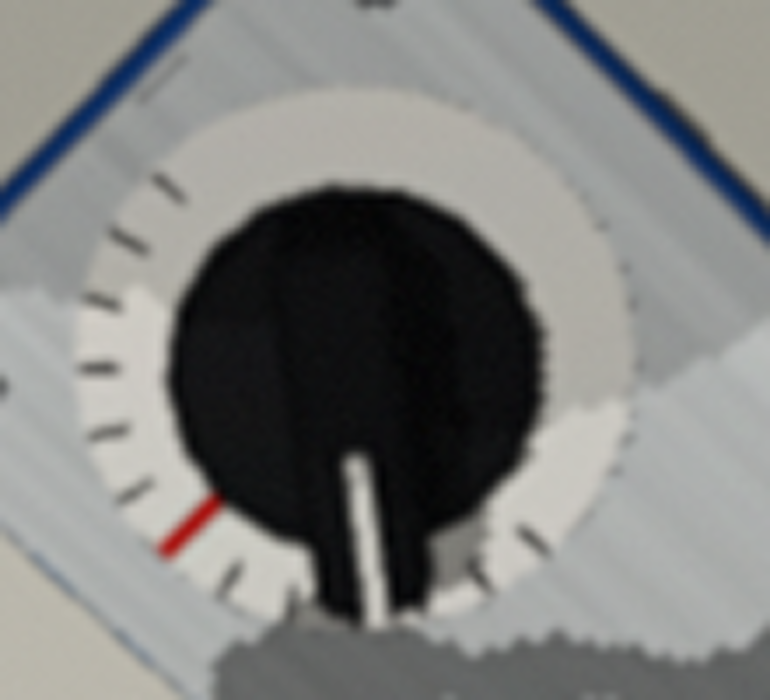

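Run:
```python
from h import *
d=np.load("w1.npy",allow_pickle=True).item()
q=lambda x,y,z: onz(d,230+x/7-.43,140+y/7-.43,z)
a,b=q(357,460,.0855),q(375,622,.0855); v=b-a; print(a,b,"ptr ang from -x",np.degrees(np.arctan2(-v[1],-v[0])))
print("line dist of knob ctr guess")
c=q(355,351,.05); print("disc ctr",c)
a2,b2=q(217,500,.05),q(165,553,.05); v=b2-a2; print("red",np.degrees(np.arctan2(-v[1],-v[0])), "ctr->red end",np.degrees(np.arctan2(-(b2-c)[1],-(b2-c)[0])))
n=np.array([-(b-a)[1],(b-a)[0]])/np.linalg.norm((b-a)[:2]); print("offset of ctr from pointer line",n@(c-a)[:2])
```

```text
[0.44869538 0.23638222 0.0855    ] [0.43720755 0.22101472 0.0855    ] ptr ang from -x 53.22041096706922
line dist of knob ctr guess
disc ctr [0.45130481 0.23968345 0.05      ]
red 3.4107387021484894 ctr->red end 4.58786359676832
offset of ctr from pointer line 0.00011344298955957626
```

Call:
{"fn": "servo_tool", "kwargs": {"increments": [[[-1, 40, 1.3, -6, 1], [-1, 80, 1.3, -6, 1], [-1, 110, 1.3, -6, 1], [-1, 110, 1.3, -6, 1]]]}}

```text
t: 1.8
ee_pos: [0.448, 0.2387, 0.0877]
tool_rot: [0.674, -0.225, 0.221, -0.668]
ft_force: [0.4, -0.4, 0.4]
width: 1.001
```

```bash
python3 st.py
```

```text
t 1.8 ee [0.448  0.2387 0.0877] yaw -36.75 x [ 0.8012 -0.5983 -0.0019] z [ 0.5983  0.8012 -0.009 ] ydir [-0.0069 -0.0061 -1.    ] F [ 0.35 -0.36  0.41] T [-0.055  0.054 -0.032] w 1.001 j [ 0.81  0.35 -0.46 -0.   -0.77  1.69]
```

Call:
{"fn": "servo_tool", "kwargs": {"increments": [[[0, 15, 0, 0, 1], [0, 27, 0, 0, 1], [0, 27, 0, 0, 1], [0, 27, 0, 0, 1]]]}}

```text
t: 2.2
ee_pos: [0.451, 0.2406, 0.0652]
tool_rot: [-0.671, 0.222, -0.223, 0.672]
ft_force: [0.4, 0.7, 1.0]
width: 0.998
```

```bash
python3 st.py
```

```text
t 2.2 ee [0.451  0.2406 0.0652] yaw -36.66 x [ 8.022e-01 -5.970e-01  4.000e-04] z [0.597  0.8022 0.0012] ydir [ 1.1e-03  7.0e-04 -1.0e+00] F [0.42 0.69 1.04] T [ 0.04   0.006 -0.016] w 0.998 j [ 0.81  0.38 -0.48  0.   -0.7   1.69]
```

Call:
{"fn": "servo_tool", "kwargs": {"grip_force": 40, "increments": [[[0.8, 3, -1.2, 0, 1], [0.8, 3, -1.2, 0, -1], [0.8, 3, -1.2, 0, -1], [0.8, 3, -1.2, 0, -1], [0.8, 3, -1.2, 0, -1], [0.8, 3, -1.2, 0, -1], [0.8, 3, -1.2, 0, -1], [0.8, 3, -1.2, 0, -1]]]}}

```text
t: 3.0
ee_pos: [0.4506, 0.2385, 0.0615]
tool_rot: [-0.671, 0.222, -0.222, 0.671]
ft_force: [0.4, 0.1, 2.1]
width: 0.152
```

```bash
python3 st.py
```

```text
t 3.0 ee [0.4506 0.2385 0.0615] yaw -36.66 x [ 8.022e-01 -5.970e-01  2.000e-04] z [5.970e-01 8.022e-01 1.000e-04] ydir [ 2.e-04 -0.e+00 -1.e+00] F [0.37 0.15 2.15] T [-0.188  0.005  0.044] w 0.152 j [ 0.81  0.39 -0.49  0.   -0.69  1.7 ]
```

Call:
{"fn": "servo_tool", "kwargs": {"increments": [[[0, 0, 0, 7, -1], [0, 0, 0, 14, -1], [0, 0, 0, 21, -1], [0, 0, 0, 28, -1], [0, 0, 0, 35, -1], [0, 0, 0, 42, -1], [0, 0, 0, 49, -1], [0, 0, 0, 50.5, -1]]]}}

```text
t: 3.8
ee_pos: [0.4509, 0.2379, 0.0615]
tool_rot: [0.512, -0.487, 0.488, -0.512]
ft_force: [3.1, -4.7, 3.0]
width: 0.153
```

Call:
{"fn": "servo_tool", "kwargs": {"increments": [[[0, 0, 0, 0, -1], [0, 0, 0, 0, -1]]]}}

```text
t: 4.0
ee_pos: [0.4509, 0.238, 0.0615]
tool_rot: [0.513, -0.487, 0.487, -0.513]
ft_force: [2.9, -4.4, 3.5]
width: 0.159
```

```bash
python3 st.py
python3 - <<'E'
from h import *
d=arm.get_image("wrist"); cv2.imwrite("pics/w2.png",d["image"][:,:,::-1]); 
np.save("w2.npy",d,allow_pickle=True)
E
```

```text
t 4.0 ee [0.4509 0.238  0.0615] yaw -87.05 x [ 5.140e-02 -9.987e-01  7.000e-04] z [9.987e-01 5.140e-02 3.000e-04] ydir [ 3.e-04 -7.e-04 -1.e+00] F [ 2.86 -4.37  3.48] T [-1.336 -0.931 -0.061] w 0.159 j [ 0.8   0.39 -0.49  0.   -0.69  0.82]
```

View pics/w2.png

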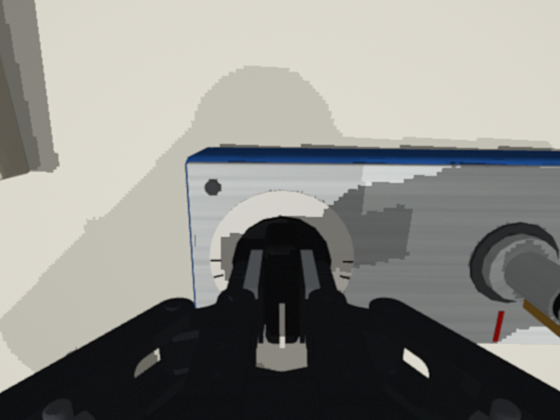

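Call:
{"fn": "servo_tool", "kwargs": {"increments": [[[0, 0, 0, 0, 1], [0, 0, 0, 0, 1], [0, 0, 0, 0, 1], [0, -10, 0, 0, 1], [0, -50, 0, 0, 1], [0, -90, 0, 0, 1], [0, -130, 0, 0, 1], [0, -140, 0, 0, 1]]]}}

```text
t: 4.85
ee_pos: [0.4526, 0.2403, 0.2072]
tool_rot: [-0.509, 0.487, -0.488, 0.516]
ft_force: [0.7, -0.2, -0.1]
width: 0.995
```

Call:
{"fn": "servo_tool", "kwargs": {"increments": [[[0, 0, 0, 0, 1]]]}}

```text
t: 4.95
ee_pos: [0.4512, 0.2394, 0.2039]
tool_rot: [-0.51, 0.487, -0.487, 0.514]
ft_force: [0.9, 0.4, -0.0]
width: 0.998
```

```bash
python3 st.py
python3 - <<'E'
from h import *
d=arm.get_image("wrist"); cv2.imwrite("pics/w3.png",d["image"][:,:,::-1]); crop(d,"pics/w3c.png",220,130,480,290,3)
np.save("w3.npy",d,allow_pickle=True)
E
```

```text
t 4.95 ee [0.4512 0.2394 0.2039] yaw -87.14 x [ 0.0499 -0.9987 -0.004 ] z [0.9987 0.0499 0.0042] ydir [ 0.004   0.0042 -1.    ] F [ 0.88  0.37 -0.04] T [-0.034  0.013  0.012] w 0.998 j [ 0.81  0.21 -0.31 -0.   -1.04  0.81]
```

View pics/w3.png

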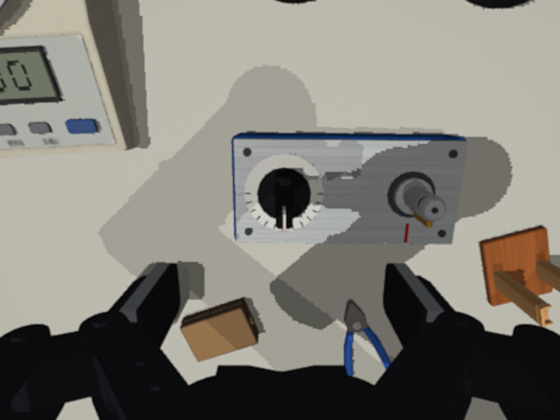

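View pics/w3c.png

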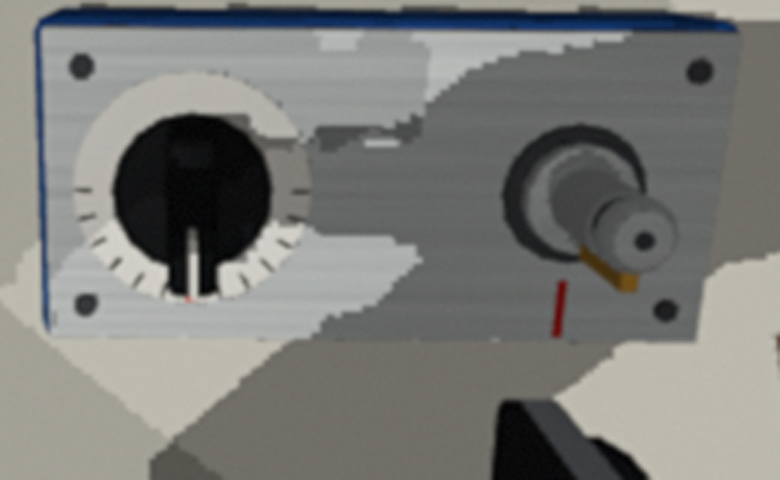

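Run:
```python
from h import *
d=np.load("w3.npy",allow_pickle=True).item()
q=lambda x,y,z: onz(d,220+x/3-.33,130+y/3-.33,z)[:2]
ang=lambda a,b: np.degrees(np.arctan2(*(a-b)[::-1]))
a,b=q(191,230,.0855),q(194,297,.0855); print("ptr",ang(a,b))
S=[q(81,67,.05),q(699,71,.05),q(665,310,.05),q(86,304,.05)]
print("screws yaw",ang(S[0],S[1])-90,ang(S[3],S[2])-90,ang(S[0],S[3]),ang(S[1],S[2]),"ctr",np.mean(S,0))
L,Rr=q(84,190,.05),q(301,191,.05); print("marks90",ang(L,Rr)-90,"ctr",(L+Rr)/2)
print("red axle",ang(q(562,282,.05),q(557,336,.05)),"pointer pts",a,b)
# axle top center
print("axle top",q(637,237,.1),"base",q(576,193,.05))
```

```text
ptr 5.366781607894648
screws yaw 2.461254668453577 2.265858078222422 2.456545357377018 2.360383983384947 ctr [0.45213245 0.18235544]
marks90 2.5914673404163864 ctr [0.44973794 0.23824667]
red axle 3.4483182973740507 pointer pts [0.44755266 0.23861805] [0.42902396 0.23687741]
axle top [0.45534305 0.12839606] base [0.45462362 0.12539816]
```

Run:
```python
from h import *
d=np.load("w3.npy",allow_pickle=True).item(); crop(d,"pics/w3d.png",255,190,315,240,13)
for z,r in((.05,.029),(.0855,.022),(.0855,0.005)):
  for a in (0,):
    th=np.radians(2.4); c=np.array([.4521,.1822])+.056*np.array([-np.sin(th),np.cos(th)]); p=c-r*np.array([np.cos(th),np.sin(th)]); print(z,r,(proj(d,[*p,z])-[255,190]+.5)*13)
```

```text
0.05 0.029 [378.81582235 451.97636894]
0.0855 0.022 [381.14092651 528.04783922]
0.0855 0.005 [383.67964629 263.66492323]
```

View pics/w3d.png

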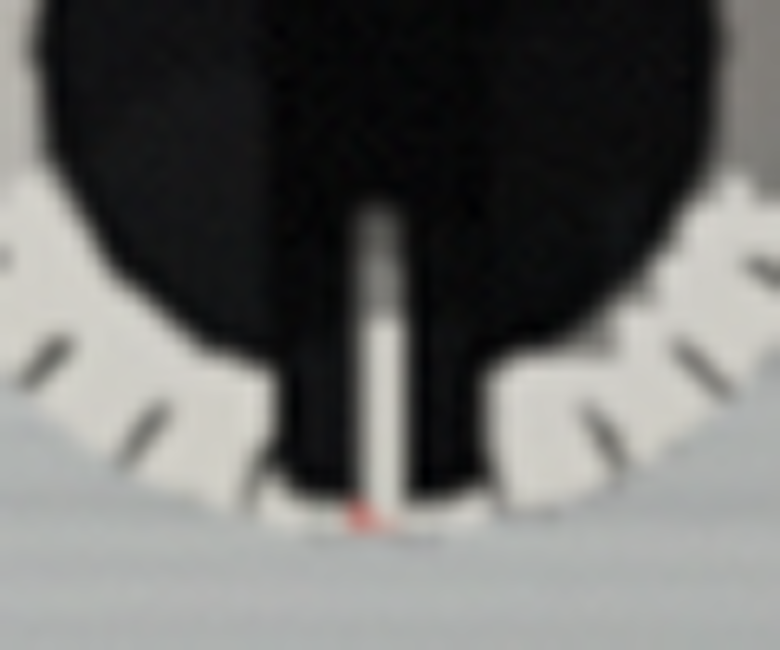

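Call:
{"fn": "servo_tool", "kwargs": {"grip_force": 60, "increments": [[[-1, 45, 0, 1.3, 1], [-1, 90, 0, 1.3, 1], [-1, 130, 0, 1.3, 1], [-1, 141, 0, 1.3, 1], [-1, 141, 0, 1.3, 1], [-1, 141, 0, 1.3, 1], [-1, 141, 0, 1.3, 0], [-1, 141, 0, 1.3, -1]]]}}

```text
t: 5.8
ee_pos: [0.4513, 0.2403, 0.062]
tool_rot: [-0.505, 0.493, -0.493, 0.508]
ft_force: [-0.2, 0.5, -0.7]
width: 0.691
```

Call:
{"fn": "servo_tool", "kwargs": {"increments": [[[0, 0, 0, 0, -1], [0, 0, 0, 0, -1], [0, 0, 0, 0, -1], [0, 0, 0, 0, -1], [0, 0, 0, 0, -1], [0, 0, 0, 0, -1]]]}}

```text
t: 6.4
ee_pos: [0.4503, 0.238, 0.061]
tool_rot: [0.508, -0.493, 0.494, -0.506]
ft_force: [1.4, -5.3, 5.0]
width: 0.154
```

```bash
python3 st.py
```

```text
t 6.4 ee [0.4503 0.238  0.061 ] yaw -88.44 x [ 0.0272 -0.9996  0.0026] z [ 9.996e-01  2.720e-02 -9.000e-04] ydir [-8.0e-04 -2.6e-03 -1.0e+00] F [ 1.36 -5.27  5.03] T [-1.49  -0.138  0.055] w 0.154 j [ 0.81  0.39 -0.49  0.   -0.7   0.79]
```

Call:
{"fn": "servo_tool", "kwargs": {"increments": [[[0, 0, 0, 0, 1], [0, 0, 0, 0, 1], [0, 0, 0, 0, 1], [0, -10, 0, 0, 1], [0, -50, 0, 0, 1], [0, -90, 0, 0, 1], [0, -130, 0, 0, 1], [0, -140, 0, 0, 1]]]}}

```text
t: 7.2
ee_pos: [0.4526, 0.2413, 0.2062]
tool_rot: [-0.503, 0.492, -0.493, 0.511]
ft_force: [0.4, -0.9, 0.1]
width: 1.001
```

Call:
{"fn": "servo_tool", "kwargs": {"increments": [[[0, 0, 0, 0, 1], [0, 0, 0, 0, 1]]]}}

```text
t: 7.4
ee_pos: [0.4497, 0.2391, 0.1995]
tool_rot: [0.507, -0.494, 0.493, -0.506]
ft_force: [-0.1, 0.3, -0.7]
width: 1.003
```

```bash
python3 st.py
python3 - <<'E'
from h import *
d=arm.get_image("wrist"); crop(d,"pics/w4d.png",255,190,315,240,13)
np.save("w4.npy",d,allow_pickle=True)
for z,r in((.05,.029),(.0855,.022),(.0855,0.005)):
    th=np.radians(2.4); c=np.array([.4521,.1822])+.056*np.array([-np.sin(th),np.cos(th)]); p=c-r*np.array([np.cos(th),np.sin(th)]); print(z,r,(proj(d,[*p,z])-[255,190]+.5)*13)
E
```

```text
t 7.4 ee [0.4497 0.2391 0.1995] yaw -88.48 x [ 2.650e-02 -9.996e-01  5.000e-04] z [ 0.9996  0.0265 -0.0015] ydir [-1.5e-03 -6.0e-04 -1.0e+00] F [-0.13  0.31 -0.66] T [-0.03  -0.031  0.059] w 1.003 j [ 0.81  0.22 -0.32 -0.   -1.04  0.79]
0.05 0.029 [376.34845436 438.62779184]
0.0855 0.022 [378.2999143  517.63716502]
0.0855 0.005 [374.17121114 248.91627209]
```

View pics/w4d.png

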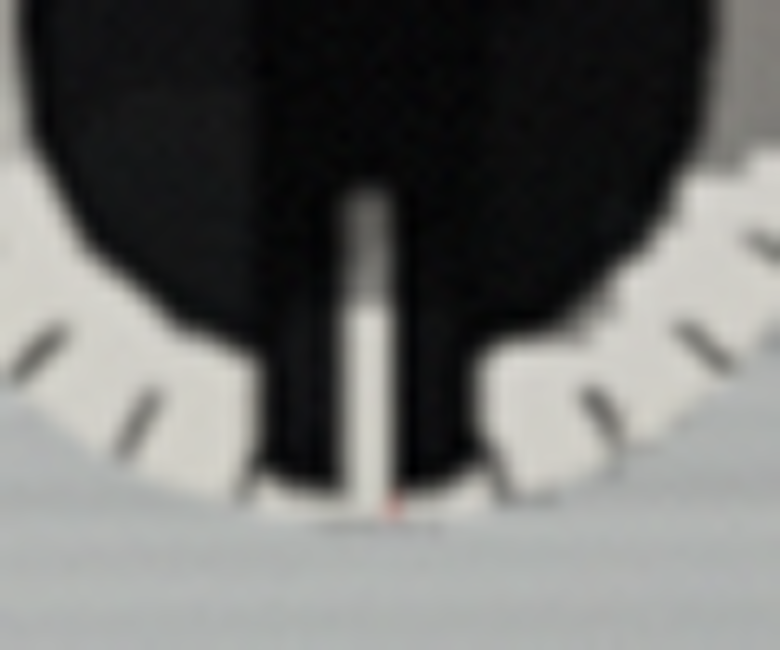

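Call:
{"fn": "servo_tool", "kwargs": {"increments": [[[20, -40, 0, 0, 1], [65, -80, 1, 0, 1], [115, -90, 3, 0, 1], [165, -90, 5, -2, 1], [215, -90, 7, -4, 1], [265, -90, 8, -6, 1], [315, -90, 10, -8, 1], [360, -90, 12, -9, 1]]]}}

```text
t: 8.25
ee_pos: [0.4709, -0.1171, 0.2886]
tool_rot: [0.545, -0.453, 0.451, -0.543]
ft_force: [0.4, 0.9, -1.0]
width: 0.997
```

Call:
{"fn": "servo_tool", "kwargs": {"increments": [[[30, 0, 0, 0, 1], [30, 0, 0, 0, 1], [30, 0, 0, 0, 1]]]}}

```text
t: 8.55
ee_pos: [0.4766, -0.1451, 0.2884]
tool_rot: [0.544, -0.454, 0.451, -0.543]
ft_force: [0.2, 0.7, 0.5]
width: 0.997
```

```bash
python3 st.py
python3 - <<'E'
from h import *
d=arm.get_image("wrist"); cv2.imwrite("pics/w5.png",d["image"][:,:,::-1])
np.save("w5.npy",d,allow_pickle=True)
d=arm.get_image("scene"); np.save("s5.npy",d,allow_pickle=True);crop(d,"pics/s5.png",270,200,370,320,5)
E
```

```text
t 8.55 ee [ 0.4766 -0.1451  0.2884] yaw -79.58 x [ 0.1809 -0.9835 -0.0011] z [ 0.9835  0.1809 -0.004 ] ydir [-4.1e-03  4.0e-04 -1.0e+00] F [0.17 0.67 0.54] T [ 0.032 -0.022  0.039] w 0.997 j [ 0.03  0.13 -0.19 -0.   -1.25  1.72]
```

View pics/w5.png

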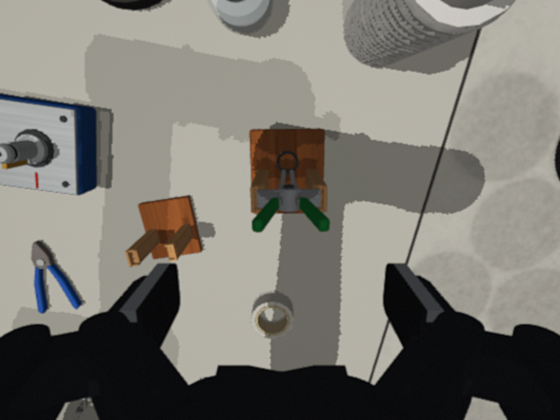

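View pics/s5.png

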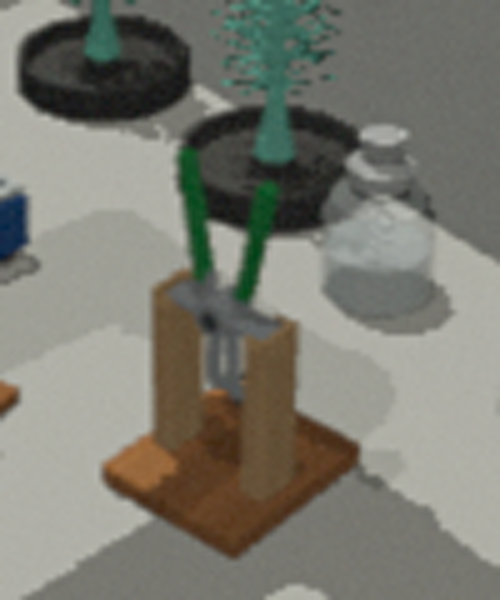

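Run:
```python
from h import *
d=np.load("w5.npy",allow_pickle=True).item(); crop(d,"pics/w5c.png",235,115,345,245,5.5)
t=arm.get_image("top"); np.save("t5.npy",t,allow_pickle=True); crop(t,"pics/t5.png",330,185,410,250,8)
```

```text
(no output)
```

View pics/w5c.png

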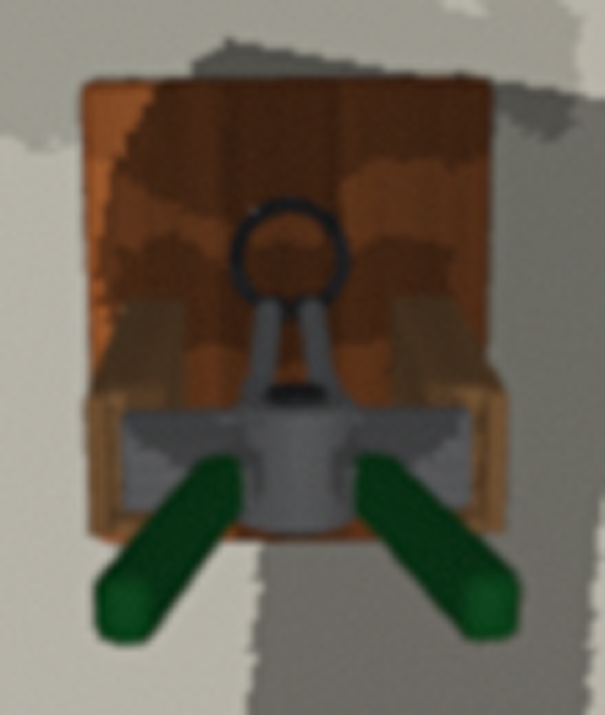

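View pics/t5.png

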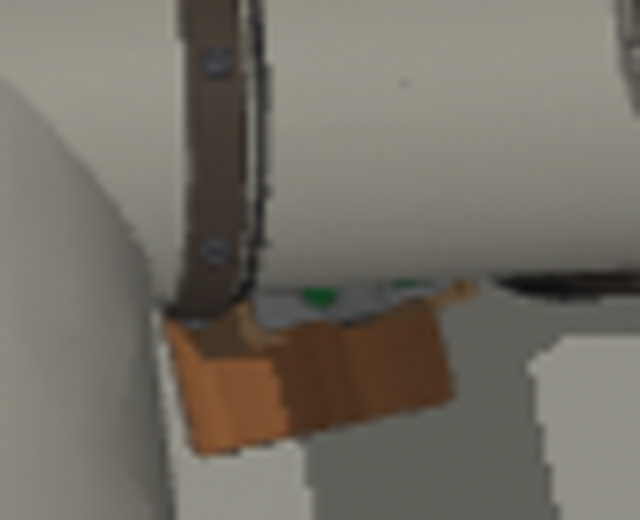

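Run:
```python
from h import *
for n in ["w5"]:
    d=np.load(n+".npy",allow_pickle=True).item()
    q=lambda x,y,z: onz(d,235+x/5.5-.41,115+y/5.5-.41,z)[:2]
    a,b=q(126,608,.190),q(493,605,.190); print("handles",a,b,np.linalg.norm(a-b),(a+b)/2,"yaw",np.degrees(np.arctan2(*(a-b)[::-1]))-90)
    l,r=q(122,460,.108),q(472,458,.108); print("bar",(l+r)/2,np.linalg.norm(l-r),np.degrees(np.arctan2(*(l-r)[::-1]))-90)
    print("ring",q(291,257,.045), "width",np.linalg.norm(q(232,257,.045)-q(350,257,.045)))
    c=np.array([q(83,80,.014),q(490,80,.014)]); print("rest back corners",c,np.linalg.norm(c[0]-c[1]),np.degrees(np.arctan2(*(c[0]-c[1])[::-1]))-90)
d=np.load("t5.npy",allow_pickle=True).item()
t0=arm.get_image  # no call
```

```text
handles [ 0.46030061 -0.12958152] [ 0.46961    -0.17794419] 0.04925051298114894 [ 0.46495531 -0.15376286] yaw 10.89566558080729
bar [ 0.46388746 -0.15382958] 0.061560986951719576 10.729425985668428
ring [ 0.48947657 -0.14896329] width 0.024067363621184078
rest back corners [[ 0.51434539 -0.09932335]
 [ 0.53007559 -0.18529498]] 0.08739886546113024 10.368690943516782
```

Call:
{"fn": "servo_tool", "kwargs": {"increments": [[[6, 10, -14, 0, 1], [6, 40, -14, 0, 1], [6, 75, -14, 0, 1], [6, 75, -14, 0, 1], [6, 75, -14, 0, 1], [6, 75, -14, 0, 1]]]}}

```text
t: 9.3
ee_pos: [0.466, -0.1528, 0.2173]
tool_rot: [-0.544, 0.45, -0.453, 0.545]
ft_force: [-1.0, -0.2, -0.2]
width: 0.999
```

```bash
python3 st.py
python3 - <<'E'
from h import *
d=arm.get_image("wrist"); cv2.imwrite("pics/w6.png",d["image"][:,:,::-1])
np.save("w6.npy",d,allow_pickle=True)
E
```

```text
t 9.3 ee [ 0.466  -0.1528  0.2173] yaw -79.38 x [ 0.1844 -0.9829  0.0014] z [0.9829 0.1844 0.0034] ydir [ 3.6e-03 -8.0e-04 -1.0e+00] F [-0.97 -0.17 -0.17] T [ 0.028 -0.064  0.024] w 0.999 j [ 0.02  0.16 -0.34  0.   -1.07  1.74]
```

View pics/w6.png

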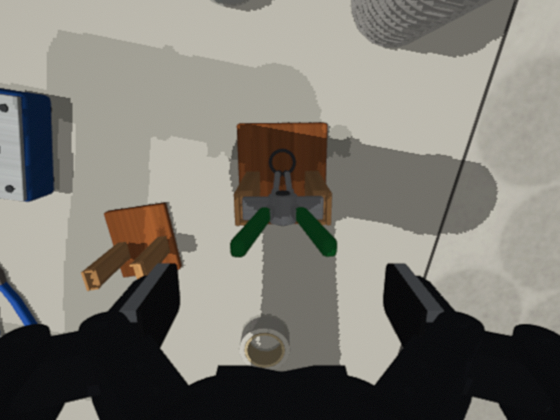

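Run:
```python
from h import *
d=np.load("w6.npy",allow_pickle=True).item()
crop(d,"pics/w6c.png",220,115,350,265,5)
print(onz(d,240,247,.19),onz(d,327,246,.19),onz(d,283.5,246.5,.19), "tcp proj",proj(d,[.466,-.1528,.19]),"bar",onz(d,284,209,.108))
```

```text
[ 0.46138447 -0.13092652  0.19      ] [ 0.47038477 -0.1761643   0.19      ] [ 0.46588616 -0.15355316  0.19      ] tcp proj [282.14310176 246.06118784] bar [ 0.46312918 -0.15506104  0.108     ]
```

View pics/w6c.png

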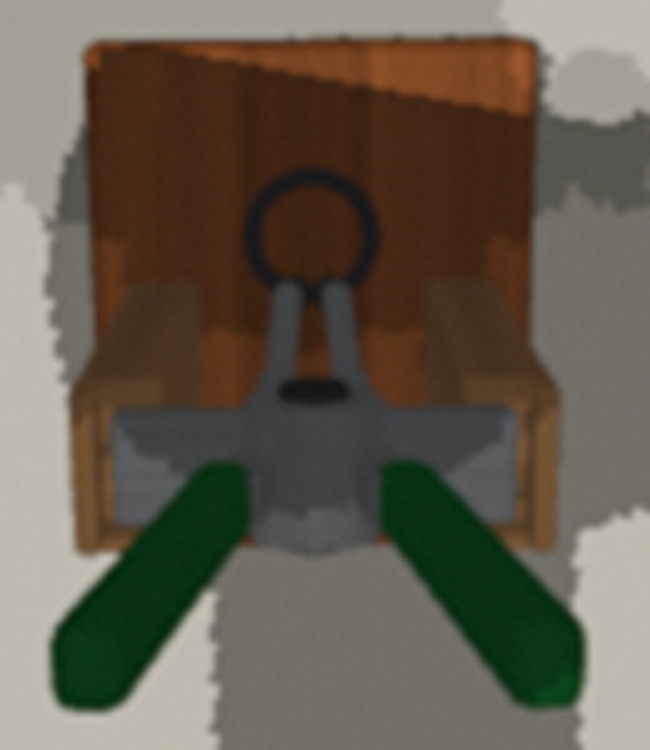

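Call:
{"fn": "servo_tool", "kwargs": {"increments": [[[1, 30, -1.5, 0, 1], [1, 60, -1.5, 0, 1], [1, 74, -1.5, 0, 1], [1, 74, -1.5, 0, 1], [1, 74, -1.5, 0, 1], [1, 74, -1.5, 0, 1]]]}}

```text
t: 9.95
ee_pos: [0.4647, -0.1544, 0.1431]
tool_rot: [-0.543, 0.451, -0.453, 0.545]
ft_force: [0.4, 0.2, 0.2]
width: 0.999
```

```bash
python3 st.py
python3 - <<'E'
from h import *
d=arm.get_image("wrist"); cv2.imwrite("pics/w7.png",d["image"][:,:,::-1])
E
```

```text
t 9.95 ee [ 0.4647 -0.1544  0.1431] yaw -79.44 x [ 0.1832 -0.9831  0.001 ] z [0.9831 0.1832 0.0035] ydir [ 3.7e-03 -3.0e-04 -1.0e+00] F [0.38 0.24 0.18] T [-0.039 -0.007  0.048] w 0.999 j [ 0.01  0.24 -0.45  0.   -0.88  1.74]
```

View pics/w7.png

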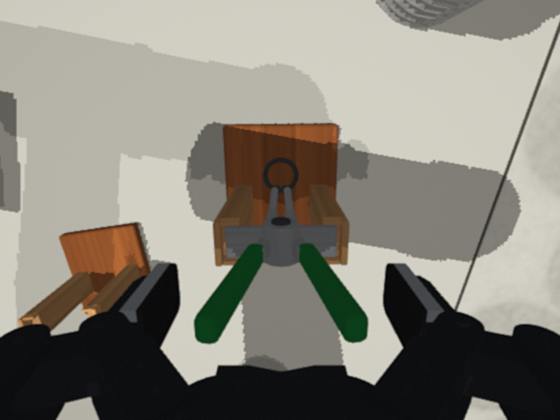

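Call:
{"fn": "servo_tool", "kwargs": {"grip_force": 50, "increments": [[[0, 0, 0, 0, 0.2], [0, 0, 0, 0, 0], [0, 0, 0, 0, -0.2], [0, 0, 0, 0, -0.5], [0, 0, 0, 0, -1], [0, 0, 0, 0, -1], [0, 0, 0, 0, -1], [0, 0, 0, 0, -1]]]}}

```text
t: 10.8
ee_pos: [0.4645, -0.1544, 0.1433]
tool_rot: [-0.543, 0.451, -0.453, 0.545]
ft_force: [-0.8, 1.8, 9.8]
width: 0.291
```

```bash
python3 st.py
python3 - <<'E'
from h import *
d=arm.get_image("wrist"); cv2.imwrite("pics/w8.png",d["image"][:,:,::-1])
E
```

```text
t 10.8 ee [ 0.4645 -0.1544  0.1433] yaw -79.41 x [ 0.1838 -0.983   0.0013] z [0.983  0.1838 0.003 ] ydir [ 3.2e-03 -8.0e-04 -1.0e+00] F [-0.79  1.8   9.76] T [0.585 0.528 0.044] w 0.291 j [ 0.01  0.24 -0.45  0.   -0.88  1.74]
```

View pics/w8.png

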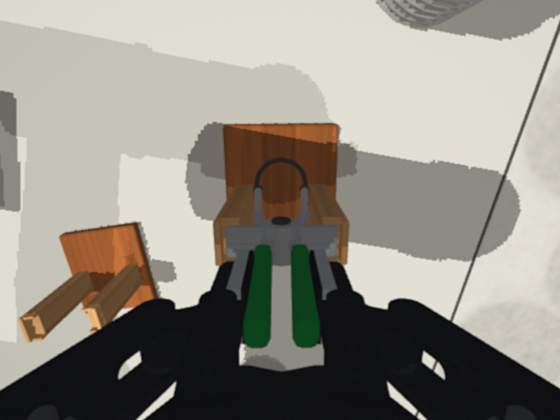

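Call:
{"fn": "servo_tool", "kwargs": {"increments": [[[0, -10, 0, 0, -1], [0, -25, 0, 0, -1], [0, -45, 0, 0, -1], [0, -65, 0, 0, -1], [0, -85, 0, 0, -1], [0, -95, 0, 0, -1], [0, -95, 0, 0, -1], [0, -95, 0, 0, -1]]]}}

```text
t: 11.65
ee_pos: [0.4625, -0.1542, 0.2353]
tool_rot: [0.544, -0.453, 0.451, -0.543]
ft_force: [-0.4, -0.2, -2.1]
width: 0.29
```

```bash
python3 st.py
python3 - <<'E'
from h import *
d=arm.get_image("wrist"); cv2.imwrite("pics/w9.png",d["image"][:,:,::-1]); np.save("w9.npy",d,allow_pickle=True)
d=arm.get_image("scene"); crop(d,"pics/s9.png",240,110,400,310,3);np.save("s9.npy",d,allow_pickle=True)
E
```

```text
t 11.65 ee [ 0.4625 -0.1542  0.2353] yaw -79.49 x [ 0.1824 -0.9832 -0.0011] z [ 0.9832  0.1824 -0.0017] ydir [-1.9e-03  8.0e-04 -1.0e+00] F [-0.37 -0.21 -2.13] T [ 0.01  -0.035  0.005] w 0.29 j [ 0.01  0.15 -0.31 -0.   -1.12  1.74]
```

View pics/w9.png

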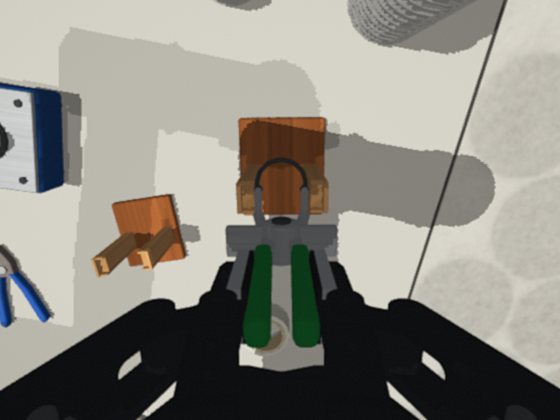

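View pics/s9.png

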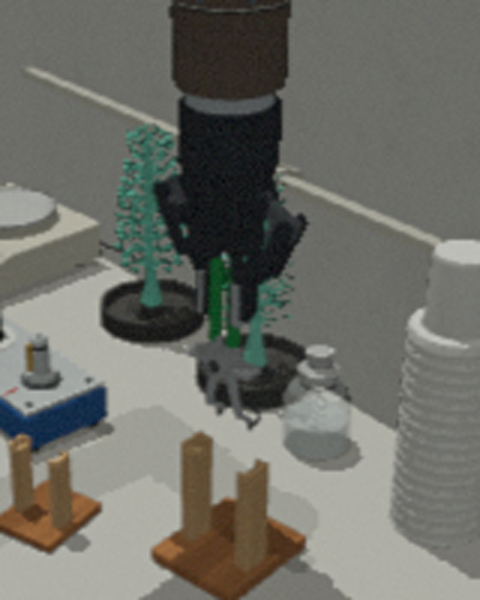

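Run:
```python
from h import *
d=np.load("w9.npy",allow_pickle=True).item()
crop(d,"pics/w9c.png",220,140,340,260,6)
np.set_printoptions(precision=4)
tcp=np.array([.4625,-.1542]); z=.2353
th=np.radians(10.6); X=np.array([np.cos(th),np.sin(th)]);Y=np.array([-X[1],X[0]])
# predicted projected ring: inner/outer circle for ring_mid at tcp+21mm X
c=tcp+.021*X
im=d["image"][:,:,::-1].copy(); im=cv2.resize(im[140:260,220:340],None,fx=6,fy=6,interpolation=cv2.INTER_CUBIC)
for r,col in((.0145,(0,0,255)),(.0177,(0,255,255))):
  for a in range(-140,141,10):
    p=c+r*(np.cos(np.radians(a))*X+np.sin(np.radians(a))*Y); u=(proj(d,[*p,z-.098])-[220,140]+.5)*6
    cv2.circle(im,tuple(np.int32(u)),2,col,-1)
cv2.imwrite("pics/w9o.png",im)
```

```text
(no output)
```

View pics/w9c.png

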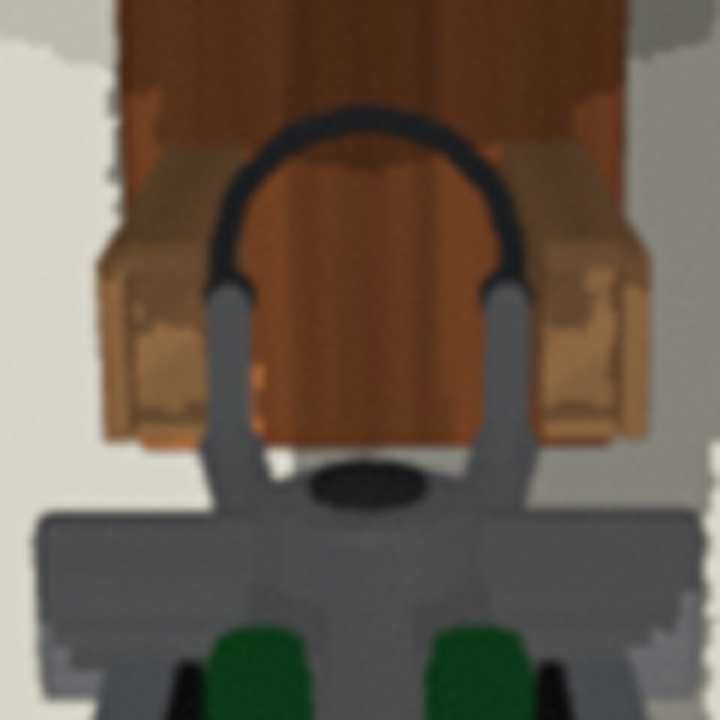

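View pics/w9o.png

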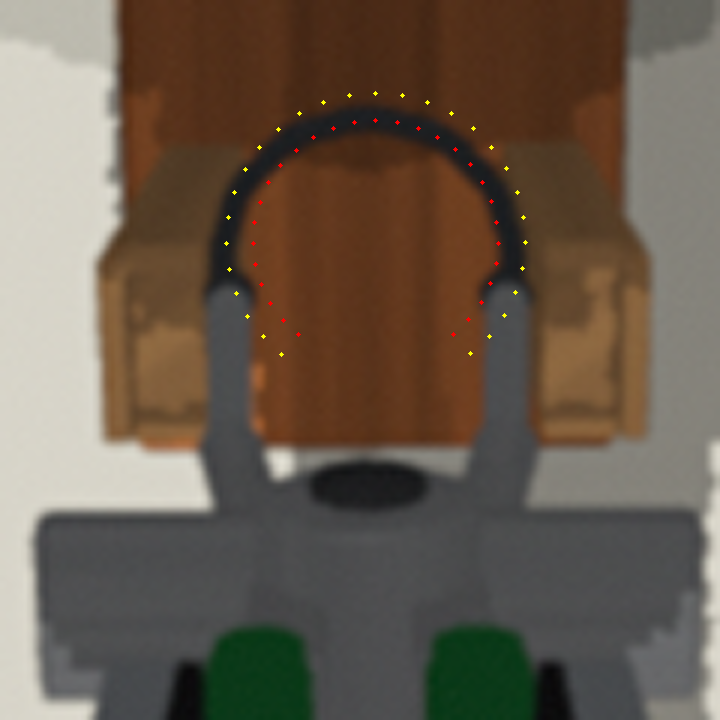

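Call:
{"fn": "servo_tool", "kwargs": {"increments": [[[-25, 0, 2, 1, -1], [-65, 0, 5, 2, -1], [-110, 0, 9, 3.5, -1], [-155, 0, 13, 5, -1], [-200, 0, 17, 6.5, -1], [-240, 0, 21, 7.5, -1], [-270, 0, 23, 8, -1], [-279, 0, 24, 8, -1]]]}}

```text
t: 12.55
ee_pos: [0.4352, 0.1265, 0.2354]
tool_rot: [0.512, -0.488, 0.488, -0.511]
ft_force: [0.7, -0.8, -1.7]
width: 0.288
```

Call:
{"fn": "servo_tool", "kwargs": {"increments": [[[0, 0, 0, 0, -1], [0, 0, 0, 0, -1], [0, 0, 0, 0, -1], [0, 0, 0, 0, -1]]]}}

```text
t: 12.95
ee_pos: [0.4359, 0.1233, 0.2362]
tool_rot: [0.511, -0.489, 0.489, -0.51]
ft_force: [0.1, -0.0, -1.9]
width: 0.292
```

```bash
python3 st.py
python3 - <<'E'
from h import *
d=arm.get_image("wrist"); cv2.imwrite("pics/w10.png",d["image"][:,:,::-1]); np.save("w10.npy",d,allow_pickle=True)
crop(d,"pics/w10c.png",220,140,340,260,6)
d=arm.get_image("scene"); crop(d,"pics/s10.png",180,130,320,270,4);np.save("s10.npy",d,allow_pickle=True)
E
```

```text
t 12.95 ee [0.4359 0.1233 0.2362] yaw -87.57 x [ 4.250e-02 -9.991e-01  2.000e-04] z [ 9.991e-01  4.250e-02 -3.000e-04] ydir [-3.e-04 -2.e-04 -1.e+00] F [ 0.12 -0.04 -1.93] T [-0.07   0.012  0.016] w 0.292 j [ 0.64  0.08 -0.38  0.   -1.1   0.98]
```

View pics/w10.png

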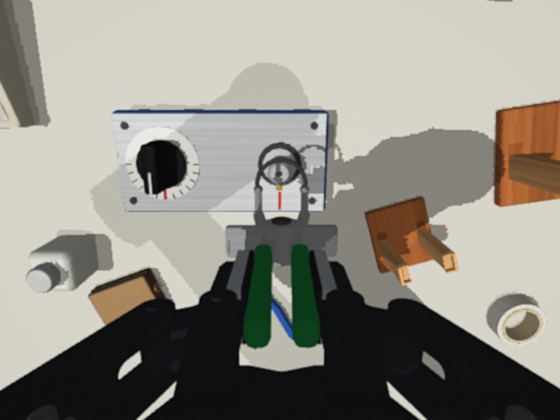

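View pics/w10c.png

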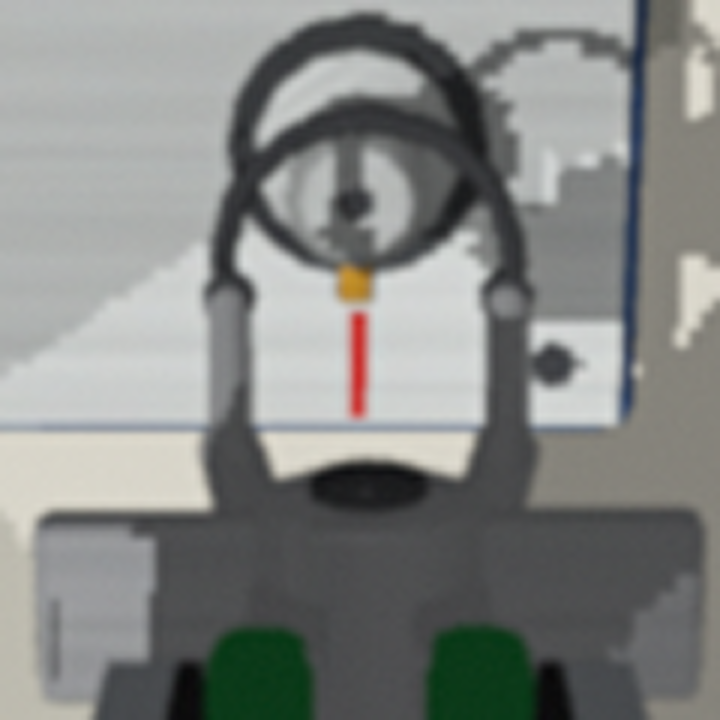

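View pics/s10.png

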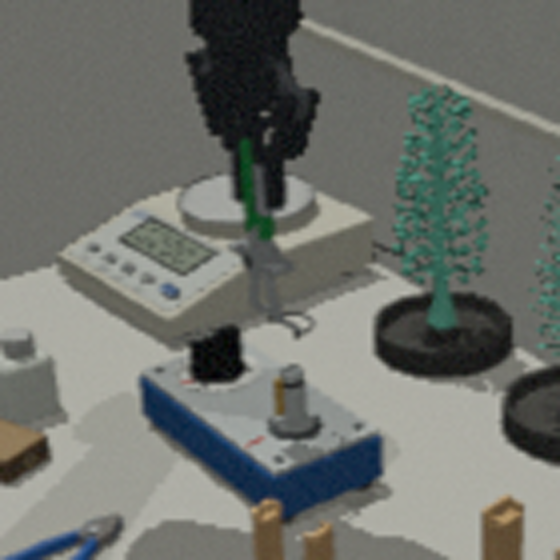

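Run:
```python
from h import *
d=np.load("w10.npy",allow_pickle=True).item()
q=lambda x,y,z: onz(d,220+x/6-.42,140+y/6-.42,z)[:2]
s=arm.read_state(); tcp=s["ee_pos"][:2]; zr=s["ee_pos"][2]-.098
th=np.radians(2.43); X=np.array([np.cos(th),np.sin(th)]);Y=np.array([-X[1],X[0]])
ax=q(352,203,.1); print("axle",ax, "key mid",[(q(355,285,.095)-ax)@X*1e3,(q(355,285,.095)-ax)@Y*1e3])
for zz in(zr,):
  fi,fo=q(370,134,zz),q(370,104,zz); li,ri=q(240,270,zz),q(500,270,zz)
  print("wire",np.linalg.norm(fi-fo),"inner width",np.linalg.norm(li-ri))
  c=np.array([(fi-.0145*X)@X, ((li+ri)/2)@Y]); print("ring ctr vs axle (X,Y) mm",(c-[ax@X,ax@Y])*1e3, "rel tcp",(c-[tcp@X,tcp@Y])*1e3)
  lug=q(233,290,zz),q(507,297,zz); print("lugs X rel axle",[(p-ax)@X*1e3 for p in lug],[(p-ax)@Y*1e3 for p in lug])
```

```text
axle [0.45451171 0.12705733] key mid [np.float64(-12.571349038898973), np.float64(-0.3364378585025202)]
wire 0.003491991503557461 inner width 0.03086921190065233
ring ctr vs axle (X,Y) mm [ 0.68885265 -2.46333103] rel tcp [19.356693    0.26162157]
lugs X rel axle [np.float64(-3.416881687479254), np.float64(-4.299719024906236)] [np.float64(13.849131685109269), np.float64(-18.786043367879678)]
```

Call:
{"fn": "servo_tool", "kwargs": {"increments": [[[-2.5, 5, -0.7, 0, -1], [-2.5, 15, -0.7, 0, -1], [-2.5, 22, -0.7, 0, -1], [-2.5, 22, -0.7, 0, -1], [-2.5, 22, -0.7, 0, -1]]]}}

```text
t: 13.55
ee_pos: [0.435, 0.1267, 0.214]
tool_rot: [0.511, -0.489, 0.489, -0.511]
ft_force: [-0.7, 0.2, -1.8]
width: 0.29
```

```bash
python3 st.py
python3 - <<'E'
from h import *
d=arm.get_image("wrist"); np.save("w11.npy",d,allow_pickle=True)
crop(d,"pics/w11c.png",220,140,340,260,6)
d=arm.get_image("scene"); crop(d,"pics/s11.png",220,180,280,250,8);np.save("s11.npy",d,allow_pickle=True)
E
```

```text
t 13.55 ee [0.435  0.1267 0.214 ] yaw -87.45 x [ 4.45e-02 -9.99e-01  6.00e-04] z [ 9.99e-01  4.45e-02 -5.00e-04] ydir [-5.e-04 -6.e-04 -1.e+00] F [-0.73  0.19 -1.77] T [ 0.03  -0.012 -0.011] w 0.29 j [ 0.64  0.1  -0.42  0.   -1.05  0.97]
```

View pics/w11c.png

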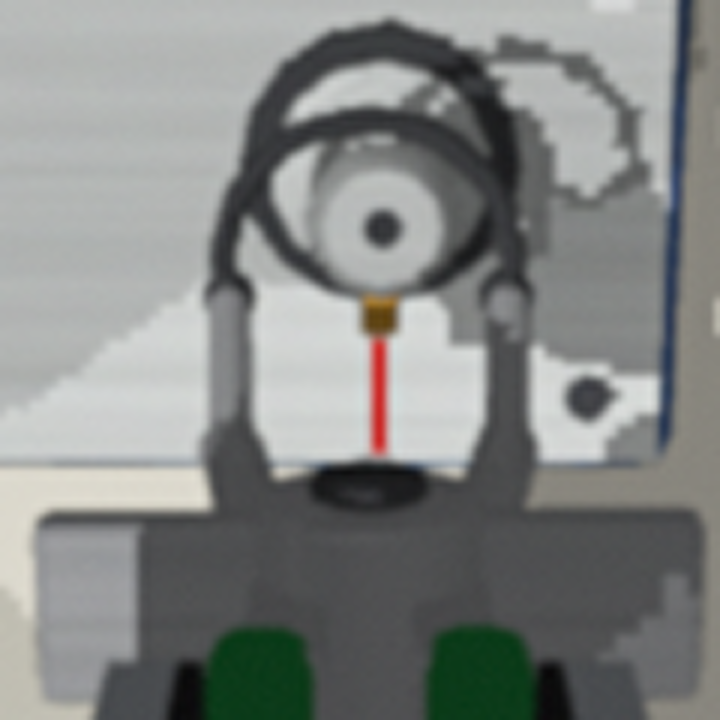

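View pics/s11.png

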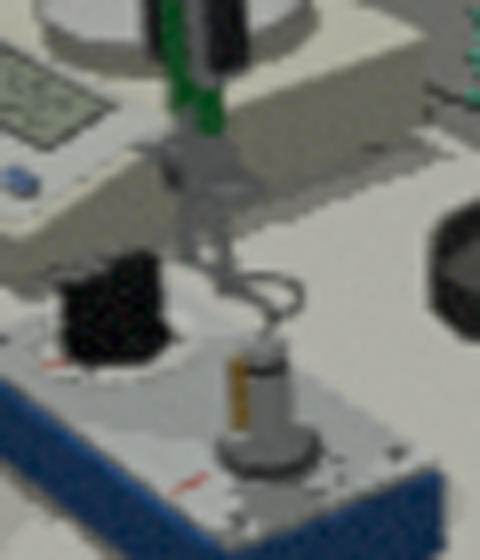

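```bash
cat > m.py <<'E'
from h import *
import sys
d=np.load(sys.argv[1],allow_pickle=True).item(); ax_px=tuple(map(float,sys.argv[2:4]))
q=lambda x,y,z: onz(d,220+x/6-.42,140+y/6-.42,z)[:2]
s=arm.read_state(); tcp=s["ee_pos"][:2]; zr=s["ee_pos"][2]-.098
th=np.radians(2.43); X=np.array([np.cos(th),np.sin(th)]);Y=np.array([-X[1],X[0]])
ax=q(*ax_px,.1)
fi=q(370,135,zr); li,ri=q(240,270,zr),q(500,270,zr)
c=np.array([(fi-.0145*X)@X, ((li+ri)/2)@Y]); print("axle",ax,"ring-axle (X,Y) mm",(c-[ax@X,ax@Y])*1e3)
E
python3 m.py w11.npy 382 228
```

```text
axle [0.45465843 0.12657117] ring-axle (X,Y) mm [-0.26375405  1.51273429]
```

Call:
{"fn": "servo_tool", "kwargs": {"increments": [[[1.5, 3, 0.3, 0, -1], [1.5, 7, 0.3, 0, -1], [1.5, 7, 0.3, 0, -1], [1.5, 7, 0.3, 0, -1], [1.5, 7, 0.3, 0, -1]]]}}

```text
t: 14.15
ee_pos: [0.4355, 0.1253, 0.2074]
tool_rot: [-0.511, 0.489, -0.489, 0.511]
ft_force: [-0.6, -0.4, -1.7]
width: 0.291
```

```bash
python3 st.py
python3 - <<'E'
from h import *
d=arm.get_image("wrist"); np.save("w12.npy",d,allow_pickle=True)
crop(d,"pics/w12c.png",220,140,340,260,6)
E
```

```text
t 14.15 ee [0.4355 0.1253 0.2074] yaw -87.47 x [ 4.42e-02 -9.99e-01 -1.00e-04] z [9.99e-01 4.42e-02 2.00e-04] ydir [ 2.e-04  1.e-04 -1.e+00] F [-0.59 -0.36 -1.72] T [0.029 0.018 0.017] w 0.291 j [ 0.64  0.11 -0.43  0.   -1.03  0.97]
```

View pics/w12c.png

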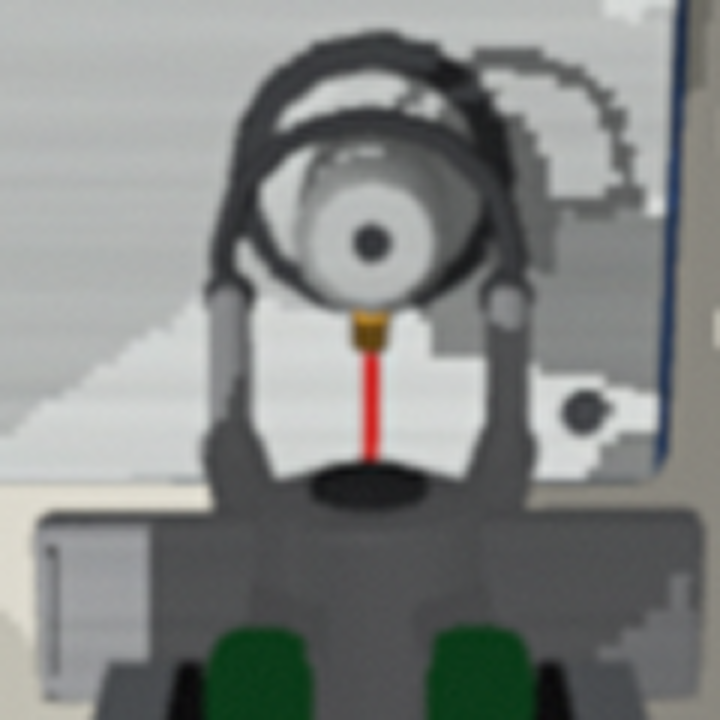

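```bash
python3 m.py w12.npy 371 242
```

```text
axle [0.45471673 0.12662569] ring-axle (X,Y) mm [0.10698375 0.11769559]
```

Call:
{"fn": "servo_tool", "kwargs": {"increments": [[[0, 4, 0, 0, -1], [0, 8, 0, 0, -1], [0, 12, 0, 0, -1], [0, 12, 0, 0, -1], [0, 12, 0, 0, -1]]]}}

```text
t: 14.7
ee_pos: [0.4354, 0.1253, 0.1951]
tool_rot: [0.511, -0.489, 0.489, -0.511]
ft_force: [0.2, 0.6, -2.7]
width: 0.288
```

```bash
python3 st.py
python3 - <<'E'
from h import *
d=arm.get_image("wrist"); np.save("w13.npy",d,allow_pickle=True)
crop(d,"pics/w13c.png",220,140,340,260,6)
d=arm.get_image("scene"); crop(d,"pics/s13.png",220,180,280,250,8)
E
```

```text
t 14.7 ee [0.4354 0.1253 0.1951] yaw -87.46 x [ 4.43e-02 -9.99e-01  3.00e-04] z [ 9.99e-01  4.43e-02 -3.00e-04] ydir [-3.e-04 -3.e-04 -1.e+00] F [ 0.17  0.62 -2.69] T [ 0.049  0.009 -0.033] w 0.288 j [ 0.64  0.12 -0.45  0.   -1.    0.97]
```

View pics/w13c.png

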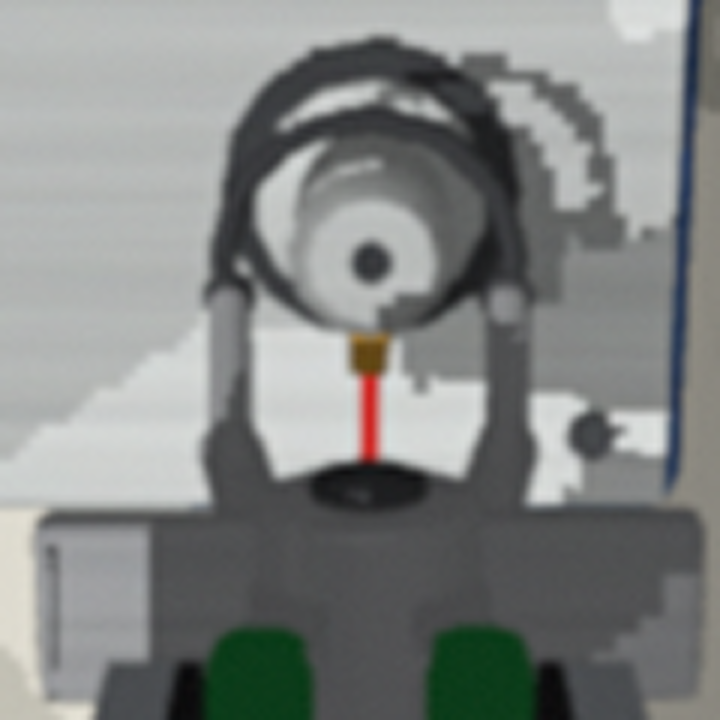

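View pics/s13.png

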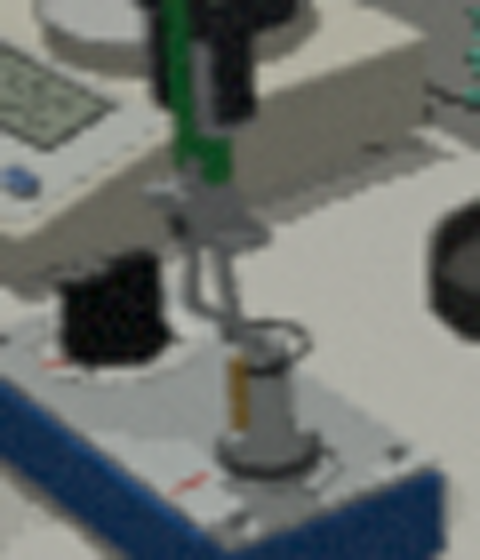

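Call:
{"fn": "servo_tool", "kwargs": {"increments": [[[0, 4, 0, 0, -1], [0, 7, 0, 0, -1], [0, 7, 0, 0, -1], [0, 7, 0, 0, -1], [0, 7, 0, 0, -1]]]}}

```text
t: 15.3
ee_pos: [0.4355, 0.1254, 0.1884]
tool_rot: [-0.511, 0.489, -0.489, 0.511]
ft_force: [0.4, -0.6, -2.0]
width: 0.288
```

```bash
python3 st.py
python3 - <<'E'
from h import *
d=arm.get_image("wrist"); np.save("w14.npy",d,allow_pickle=True)
crop(d,"pics/w14c.png",220,140,340,260,6)
d=arm.get_image("scene"); np.save("s14.npy",d,allow_pickle=True)
im=cv2.resize(d["image"][190:250,220:280,::-1],None,fx=10,fy=10,interpolation=cv2.INTER_CUBIC)
cv2.imwrite("pics/s14.png",im)
c=np.array([.4547,.1264])
for z,col in((.09,(0,0,255)),(.1,(0,255,0))):
 for r in ((.0161,) if z==.09 else (.0075,)):
  for a in range(0,360,12):
    u=(proj(d,[c[0]+r*np.cos(np.radians(a)),c[1]+r*np.sin(np.radians(a)),z])-[220,190]+.5)*10
    cv2.circle(im,tuple(np.int32(u)),2,col,-1)
cv2.imwrite("pics/s14o.png",im)
E
```

```text
t 15.3 ee [0.4355 0.1254 0.1884] yaw -87.46 x [ 0.0443 -0.999  -0.    ] z [9.99e-01 4.43e-02 2.00e-04] ydir [ 1.e-04  0.e+00 -1.e+00] F [ 0.36 -0.55 -2.01] T [-0.036  0.023 -0.01 ] w 0.288 j [ 0.64  0.13 -0.46  0.   -0.98  0.97]
```

View pics/w14c.png

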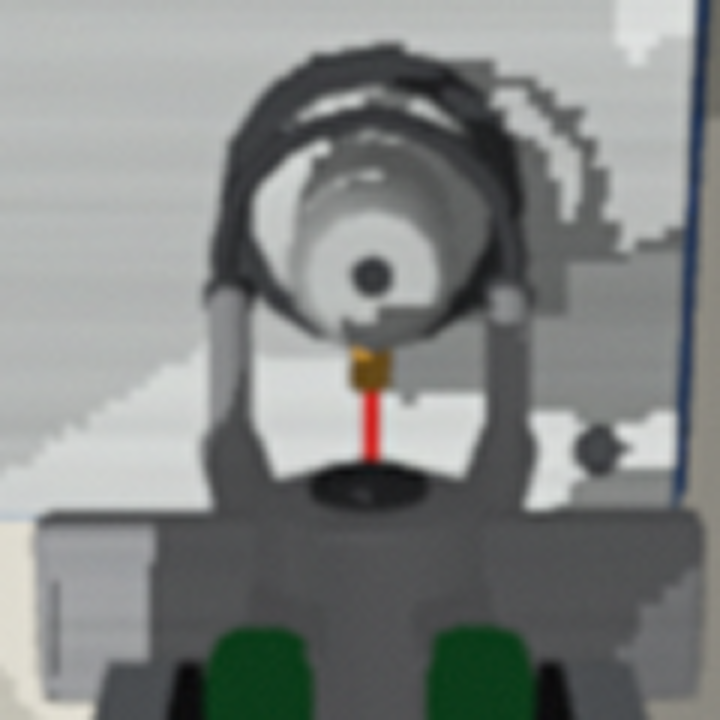

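View pics/s14.png

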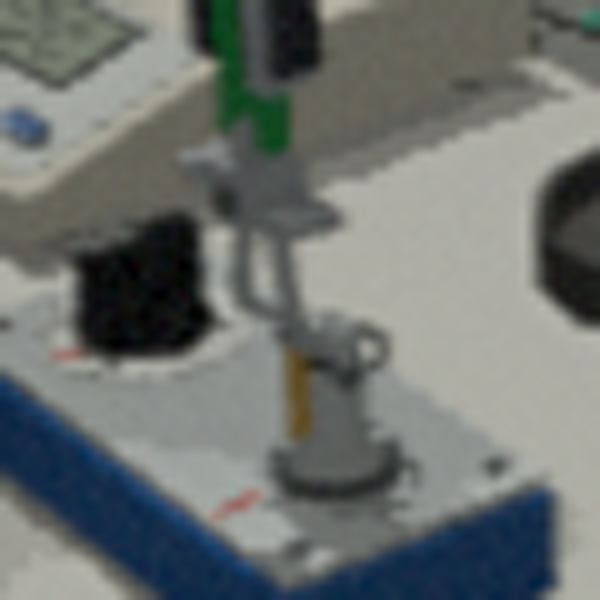

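View pics/s14o.png

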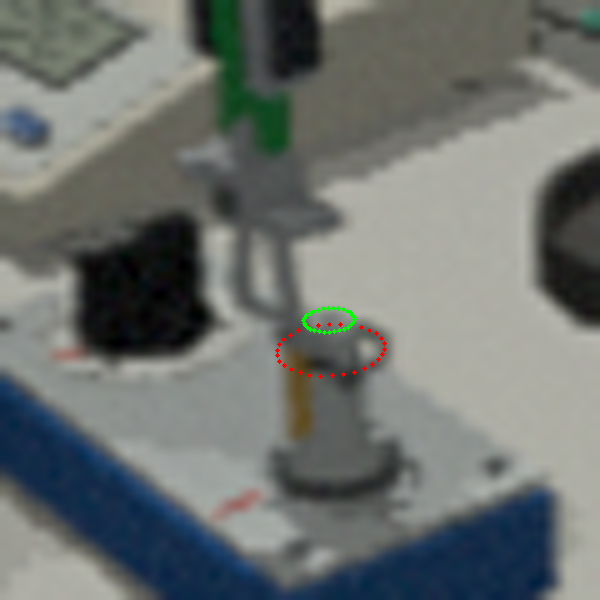

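Run:
```python
from h import *
a=np.load("s11.npy",allow_pickle=True).item(); b=np.load("s14.npy",allow_pickle=True).item()
def z(d):
    im=d["image"][215:235,243:263,::-1]; im=np.clip(im.astype(float)*1.4,0,255).astype(np.uint8)
    return cv2.resize(im,None,fx=19,fy=19,interpolation=cv2.INTER_CUBIC)
p=z(b)
c=np.array([.4547,.1264])
A=z(a)
for im in (A,p):
  for zz,r,col in((.09,.0161,(0,0,255)),(.0925,.01,(0,255,0)),(.0875,.01,(0,255,0)),(.1,.0075,(255,0,0))):
    for t in range(0,360,20):
      u=(proj(b,[c[0]+r*np.cos(np.radians(t)),c[1]+r*np.sin(np.radians(t)),zz])-[243,215]+.5)*19
      if im is p and r<.016: continue
      cv2.circle(im,tuple(np.int32(u)),2,col,-1)
cv2.imwrite("pics/z14.png",np.hstack([A,p]))
```

```text
(no output)
```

View pics/z14.png

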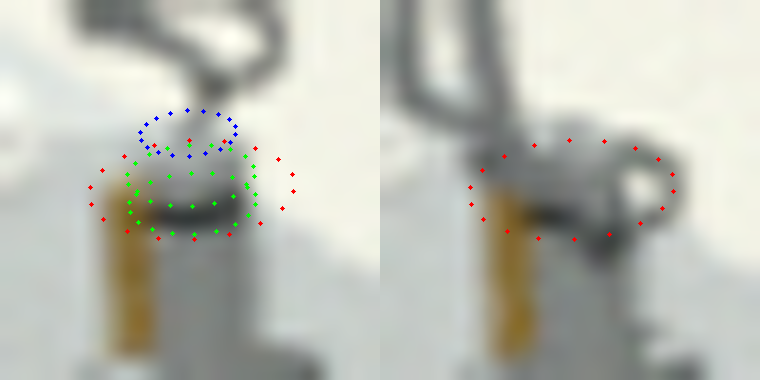

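```bash
python3 m.py w14.npy 373 276
python3 - <<'E'
from h import *
b=arm.get_image("top"); crop(b,"pics/t15.png",190,120,400,280,3.5)
d=np.load("w14.npy",allow_pickle=True).item(); cv2.imwrite("pics/w14.png",d["image"][:,:,::-1])
E
```

```text
axle [0.45463096 0.12639507] ring-axle (X,Y) mm [0.19695035 0.34675368]
```

View pics/w14.png

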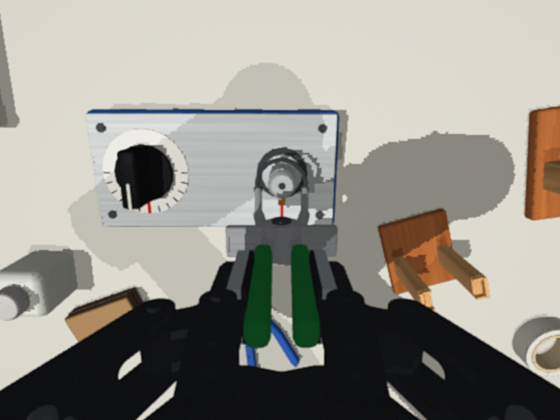

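```bash
python3 - <<'E'
from bench import arm
print(arm.job_done())
E
python3 st.py
```

```text
the job is handed in; nothing more can be done
None
the job is handed in; nothing more can be done
```

I turned the knob to zero, lifted the pliers out of the rest, squeezed them fully, and slid the spread ring over the axle to groove height. I handed in at about 15.5 s with the pliers still held upright and squeezed.

**Knob:** The first turn left the pointer about 1.4° short. I regripped and corrected it to within about half a degree of the red mark, and the brass key points to the front.

**Ring position:** In the last wrist picture the ring's centre is about 0.2 mm (x) and 0.3 mm (y) from the axle's axis. The key lies midway between the lugs.

**Ring height:** From the height at which I gripped the pliers, the ring is at about 90.1 mm, against 90 mm for the groove. The scene camera is only good to about 1 mm at this distance. It agrees within that, with a hint that the ring may sit slightly off the groove's middle.

**Force:** The wrist force stayed at about 2 N, roughly the weight of the pliers, so nothing is being forced. I did not touch the bottles.

**Disagreements:**
- The gripper opening read about 25 mm on the squeezed handles, where 28 mm was expected. It also read about 13 mm on the 14 mm knob bar, so it seems to read low. The pictures show the handles parallel and the ring fully spread.
- The lugs appeared about 5 mm behind the ring's centre in the pictures, not 15.5 mm as listed for the gap point. I did not resolve this, but the key had clear room on both sides.

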